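Seat the keyed rotor of the slide spinner

ROBOT

A 6-joint arm with a two-finger parallel gripper is mounted at the origin on a cart in front of the work surface, level with it; the furniture and walls round the work are solid. World frame = base frame: x ahead of the robot, y to its left, z up, the work surface at z = 0. Lengths are in mm, angles in rad, forces in N, time in s.
With the tool pointing down it reaches from about 275 to 750 mm from the base axis. Payload 10.2 kg.
Tool frame: the origin (TCP) lies at the very end of the fingers, on their centre line; the grasp point (between the pads) lies 19 mm behind it; z points along the fingers, y is the line along which they close (so a half turn about z gives the same grasp; the last joint's range is limited). The gripper opens to 85 mm and grips with 20 to 120 N. Pads are 22 mm wide; open, the fingers measure 114 mm over their backs; the gripper's body (76 mm by 85 mm) begins 54 mm behind the grasp point. The pads swing forward as they close: fully open they stand 13 mm farther back than shut.
Start: joints at [-1.449, 0.313, 1.498, -0, 1.331, -0.223], TCP at [177.442, -494.111, 231.294] pointing down, gripper open.
Joint ranges: [-2.94, 2.94], [-0.97, 2.17], [0.19, 2.56], [-1.23, 4.37], [0.02, 3.11], [-2.88, 2.88]. Speed limits (rad/s): [2.39, 2.39, 3.01, 3.14, 3.14, 3.14].

INTERFACE

Orientations are given as a unit quaternion [w, x, y, z].
In Python, from rig import telemetry, optics, ctrl gives the robot as it stands.
- The arm moves only by the tool servo_tool, never from a script. Its argument "deltas" is a list of rows, each a list of 3 entries, a list of its own where there are three numbers: the shift along the tool's x, y, z in units of 20 cm (1.0 is 20 cm), then the turn, a rotation vector about the tool's x, y, z in units of 90 degrees (1.0 is 90 degrees), then the opening, from 0 (shut) to 1 (fully open). A call has 1 to 8 rows; each row shifts and turns the commanded pose from where the row before left it, along the tool's axes as they then stand; what a row does not reach is not made up. A row lasts 1/10 s, in which the tool goes at most 50 mm and 8.59 degrees, less where a joint would pass 70% of its speed; a pose out of reach is approached as far as the arm can. A call with a number of a shift or a turn outside -1 to 1 is refused whole. A call with a gripper value outside its range is refused whole. The fingers move at their own pace and stop on an object; "squeeze" is the grip in N (left out, the last holds). Time passes only in rows, so rows that do not move let the fingers close. It gives the time, the measured TCP pose, the force, the opening and the grip force at its end, in the units of the state.
- telemetry.sense(): the state, without advancing time (a new reading comes with each control period).
- optics.capture(name): name is "side" or "top" or "wrist"; returns the picture (420x560x3 uint8, blue, green, red); there is no depth.
- optics.camera_model(name): a dict with "vfov" (degrees; the focal length in pixels is half the picture's height over the tangent of half this angle, whatever the lens; pixels are square), "cx", "cy" (the principal point, pixels), "R" (3x3) and "t" (3): a world point X has camera coordinates R X + t; the wrist camera has in their place "mount" (4x4, takes a point from camera to tool coordinates, whose origin is the TCP and whose axes are the flange's). Camera axes: x right, y down, z forward; pixel columns grow to the right and rows downward; lengths in mm; the calibration is good to about 2 mm. A picture is of the moment at which its call begins: read the wrist's pose just before it. camera_model takes no time and is no camera call.
- ctrl.finish_job(): hands the job in; it is judged then, once.
The state is a dict: "time_s": time; "joints": joint angles; "dq": joint speeds; "tau": joint torques, N m; "eef_pos": TCP position; "ee_rot": TCP orientation; "force": force on the tool from outside, world axes, zero at the start; "wrist_torque": the same for the moment, N m; "grip_width": opening from 0.0 (shut) to 1.0 (fully open); "grip_force": force on a finger pad.
Only numpy, scipy, OpenCV 4.12 (cv2) and the standard library are available. Lean on these libraries where they do the work, as an engineer would, in place of code of your own. Each camera call takes 0.05 s, during which the arm holds its last target. There are 200 camera calls.

TASK

The blue rotor lies loose on the slide spinner with its notch in the wrong place. With a fingertip push one of its white fins round until the notch in its rim stands over the orange pin of the base, then press the rotor down on its white cap until it is fully home, and take the hand away. Only push and press it: do not lift the rotor, and leave the things lying round the spinner where they are.

Things in the scene. Friction and masses are not known exactly. Their poses are not given: they have to be found in the camera images.
- spinner_base: Fixed round white housing of the slide spinner, 156 mm across, blue band; origin at the centre of its underside (on the bench, z = 0), z up along the rotor's axis. Its flat top is 30 mm above the origin; a spindle, hidden in the rotor, stands on the axis. A control nose, 60 mm wide and 24 mm high, reaches out to 103 mm from the axis on the -x side, where the pin is.
- pin (a point): Tip of the orange drive pin, which stands upright on the housing 60 mm from the axis on the base's -x side: 8 mm thick, 11 mm high, tapered over the top 4 mm to 3.6 mm. An orange tab on the housing lies at its foot.
- rotor: Loose blue keyed disc (0.12 kg), 124 mm across, 8 mm thick, on the spindle; it turns freely either way and stays where it is left. Origin on its axis at its underside, z up. It rests level on a friction collar, at the start with its underside 42 mm above the base's origin (1 mm above the pin's tip); fully home it is at 30 mm, 12 mm lower.
- notch (a point): Middle of the notch in the rotor's rim, 60 mm from the axis on the rotor's -x side, at its underside. The notch is 14 mm wide and 9 mm deep and open to the rim; an orange line on the disc leads to it. The rotor goes down only with the notch over the pin, to within about 3 mm (0.05 rad) either way; elsewhere the pin blocks it. The rotor's x axis then has the direction of the base's.
- cap_top (a point): Centre of the flat white cap on the hub of the rotor, 40 mm across, 34 mm above the rotor's underside: the place to press. About 6 N slides the collar down, and it stays down.
- fin_0 (a point): Middle of the top edge of a white upright fin on the rotor, on the rotor's +x side, opposite the notch. The fin is radial, 8 mm thick, from 27 to 57 mm from the axis, and stands 17.5 mm above the disc; its top is 26 mm above the rotor's underside.
- fin_1 (a point): The same on the next fin, 120 degrees counter-clockwise (from above) from fin_0.
- fin_2 (a point): The same on the third fin, 120 degrees clockwise from fin_0.
- glass_box: Loose box of cover glasses, white with a blue lid, 33 x 33 x 20 mm, beside the spinner; origin under its centre. To be left alone.
- cassette_y: Loose yellow tissue cassette with a wax block, 29 x 40 x 12 mm, beside the spinner; origin under its centre. To be left alone.
- mould: Loose steel base mould, 31 x 43 x 12 mm, beside the spinner; origin under its centre. To be left alone.
Mind the look-alikes: they are no part of the job. There is more than one size of the rotor; the job needs the largest.

How it is judged:
By the outcome, as a careful person would: the job done as asked, in the order asked, and still so for the second after the job is handed in, with the robot touching nothing.
It also fails if it takes over 45 s, if anything falls off the work surface, if the arm or the gripper's body presses on something with over 40 N, if the wrist force passes 120 N, or if a joint passes its speed limit or range.

## Working session

There is one attempt and no reset: what is moved stays moved. The work goes in short steps, Python scripts to look and compute and a tool call to move; the robot and the scene stay as the last step left them, time stands still between calls to the robot, and variables do not carry over. Pictures are saved under pics/ and viewed, at most 10 in all, crops included, and the job is handed in when it is done.

Besides the shell and the picture viewer there is one more tool, called after "Emit:" as name(argument=value, ...) on one line, values as JSON. servo_tool: Moves the arm, as the interface text tells. Its arguments: {"type":"object","properties":{"deltas":{"type":"array"},"squeeze":{"type":"number"}},"required":["deltas"]}

```bash
mkdir -p pics
python3 - <<'E'
from rig import telemetry, optics
import cv2
print(telemetry.sense())
for n in ["top","side"]:
    cv2.imwrite(f"pics/{n}0.png",optics.capture(n)); print(n,optics.camera_model(n))
print(optics.camera_model("wrist"))
E
```

```text
{'time_s': 0.0, 'joints': array([-1.44940098e+00,  3.13431421e-01,  1.49844847e+00,  1.40948881e-06,
        1.33096712e+00, -2.23429342e-01]), 'dq': array([-0.0007956 , -0.00179301, -0.00023806, -0.00099806,  0.00113323,
       -0.00023082]), 'tau': array([-7.85480861e-04, -4.12263572e+01, -2.59744263e+01, -2.81433831e-04,
        4.12336944e-03,  2.14208725e-06]), 'eef_pos': array([ 177.40954056, -493.84682808,  230.74028818]), 'ee_rot': array([-6.26327930e-04,  9.85173608e-01,  1.71559226e-01,  3.26664815e-05]), 'force': array([-0.47684953, -0.108335  ,  0.5463661 ]), 'wrist_torque': array([-0.03013286,  0.01858847,  0.01616588]), 'grip_force': 0.0, 'grip_width': 0.9992105285015978}
top {'vfov': 49.450650289256025, 'cx': 273.95913124732766, 'cy': 209.55162650123825, 'R': array([[ 0.01584985, -0.99982494, -0.00994343],
       [-0.99710699, -0.01506582, -0.07450282],
       [ 0.07433997,  0.01109553, -0.99717123]]), 't': array([211.63343774, 597.28985061, 882.31694005])}
side {'vfov': 52.69677070286238, 'cx': 276.58192434306204, 'cy': 207.0217332191474, 'R': array([[-0.88866979, -0.45850329,  0.00638301],
       [-0.23726084,  0.44785734, -0.86205052],
       [ 0.39239432, -0.76759269, -0.50678216]]), 't': array([626.57753935, 126.40631675, 820.5440553 ])}
{'vfov': 68.9557380192707, 'cx': 282.0665938086505, 'cy': 211.85712027732626, 'mount': array([[-1.14000103e-04, -9.51988815e-01, -3.06132787e-01,
         7.91569092e+01],
       [ 9.99999967e-01, -3.78012181e-05, -2.54836353e-04,
        -2.51819722e-01],
       [ 2.31029165e-04, -3.06132805e-01,  9.51988788e-01,
        -1.42460430e+02],
       [ 0.00000000e+00,  0.00000000e+00,  0.00000000e+00,
         1.00000000e+00]])}
```

View pics/top0.png

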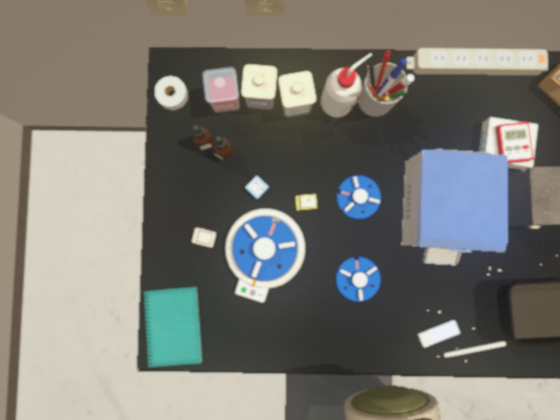

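View pics/side0.png

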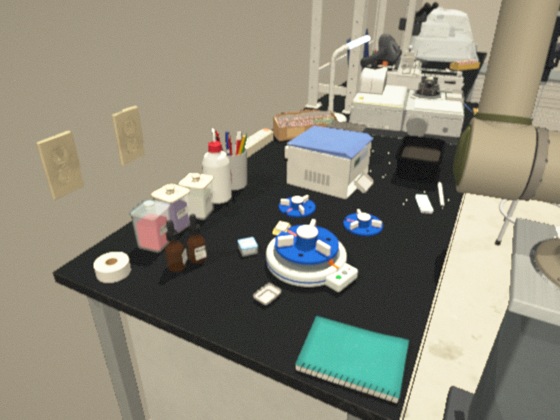

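The three blue rotors in the top view are at (265,248), on the white housing and the largest, and at (359,197) and (358,279), which are smaller and lie on the bench. The one at (265,248) fits the description; the control nose is at (252,290). I'll confirm in one enlarged crop and measure.

```bash
cat > h.py <<'E'
import numpy as np, cv2
from rig import telemetry, optics
from scipy.spatial.transform import Rotation as Ro
def cam(n, s=None):
    m=optics.camera_model(n); f=210/np.tan(np.radians(m["vfov"]/2))
    if n=="wrist":
        s=s or telemetry.sense(); q=s["ee_rot"]; Rt=Ro.from_quat(q[[1,2,3,0]]).as_matrix()
        M=m["mount"]; R=(Rt@M[:3,:3]).T; c=Rt@M[:3,3]+s["eef_pos"]; t=-R@c
    else: R,t=np.array(m["R"]),np.array(m["t"])
    return f,m["cx"],m["cy"],R,t
def ray(C,p,z):
    f,cx,cy,R,t=C; d=R.T@np.array([(p[0]-cx)/f,(p[1]-cy)/f,1]); c=-R.T@t
    return c+d*(z-c[2])/d[2]
def proj(C,X):
    f,cx,cy,R,t=C; x=R@np.asarray(X,float)+t; return np.array([cx+f*x[0]/x[2],cy+f*x[1]/x[2]])
E
python3 - <<'E'
from h import *
im=cv2.imread("pics/top0.png"); C=cam("top")
cv2.imwrite("pics/top0c.png",cv2.resize(im[190:320,190:350],None,fx=4.5,fy=4.5,interpolation=cv2.INTER_CUBIC))
hsv=cv2.cvtColor(im,cv2.COLOR_BGR2HSV)
b=cv2.inRange(hsv,(100,120,60),(125,255,255))
for c in cv2.findContours(b,cv2.RETR_EXTERNAL,2)[0]:
    if cv2.contourArea(c)>400:
        (x,y),r=cv2.minEnclosingCircle(c); print("blue",x,y,r,ray(C,(x,y),50), ray(C,(x+r,y),50)-ray(C,(x,y),50))
w=cv2.inRange(hsv,(0,0,150),(180,60,255))
n,l,st,ce=cv2.connectedComponentsWithStats(w[190:320,190:350])
for i in range(1,n):
    if st[i,4]>15: p=ce[i]+[190,190]; print("white",st[i],p,ray(C,p,68))
o=cv2.inRange(hsv,(3,100,120),(22,255,255))
n,l,st,ce=cv2.connectedComponentsWithStats(o[190:320,190:350])
for i in range(1,n):
    if st[i,4]>3: p=ce[i]+[190,190]; print("orange",st[i],p,ray(C,p,50))
E
```

```text
blue 357.6007080078125 278.4886169433594 22.97679901123047 [462.87064754  59.37192541  50.        ] [  0.72402826 -43.60433753   0.        ]
blue 264.2060546875 248.20989990234375 31.53377342224121 [517.42364823 238.06141261  50.        ] [  0.96303592 -60.37086632   0.        ]
blue 270.5 231.0 25.16455841064453 [550.54937699 226.54585399  50.        ] [  0.75252607 -48.30617888   0.        ]
blue 358.55584716796875 196.57106018066406 22.81507682800293 [619.50881005  57.88039049  50.        ] [  0.65044201 -43.87688672   0.        ]
white [58  0 18  9 89] [256.50561798 192.60674157] [622.28632154 253.91587764  68.        ]
white [151   1   9   4  19] [345.15789474 192.73684211] [624.5090418   86.30913536  68.        ]
white [111   5  15  13 172] [307.80232558 201.3255814 ] [607.15717249 156.68412039  68.        ]
white [154  13   6   8  32] [346.96875 207.40625] [596.74761277  82.78275361  68.        ]
white [  35   18   80   95 2414] [262.64498757 254.66114333] [505.51868353 240.21772943  68.        ]
white [  2  38  24  19 358] [203.56424581 236.94692737] [536.91197936 352.02112428  68.        ]
white [ 63  47  23  23 401] [263.74064838 248.0723192 ] [517.85569963 238.37945313  68.        ]
white [88 52 17  7 88] [286.02272727 244.67045455] [524.88252075 196.6750304   68.        ]
white [150  80  10   7  41] [344.80487805 272.56097561] [474.75052212  86.33214232  68.        ]
orange [62 90  4  6 16] [253.625 282.625] [451.77190512 257.08437867  50.        ]
```

View pics/top0c.png

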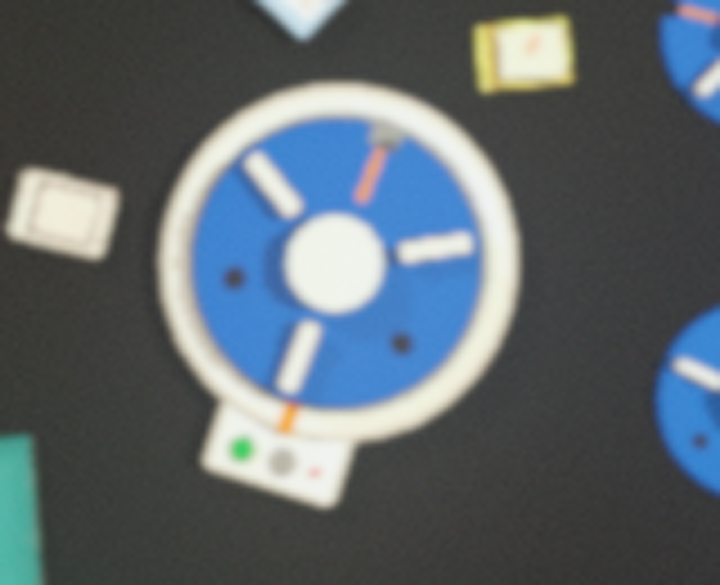

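The crop confirms it. The large rotor on the housing has its cap at crop (334,263). The grey notch and orange line are at (386,135), and the pin tab is at (290,418) by the nose, so the rotor is about half a turn off. I'll push fin_2, crop (272,185), counter-clockwise, and first go above it for a closer look.

Emit:
servo_tool(deltas=[[[0.13, -0.143, 0], [0, 0, 0], 0], [[0.13, -0.143, 0], [0, 0, 0], 0], [[0.13, -0.143, 0], [0, 0, 0], 0], [[0.13, -0.143, 0], [0, 0, 0], 0], [[0.13, -0.143, 0], [0, 0, 0], 0], [[0.13, -0.143, 0], [0, 0, 0], 0], [[0.13, -0.143, 0], [0, 0, 0], 0], [[0.13, -0.143, 0], [0, 0, 0], 0]])

```text
time_s: 0.9
eef_pos: [296.1, -206.9, 231.2]
ee_rot: [-0.0, 0.985, 0.171, -0.0]
force: [-0.2, -0.9, -0.4]
grip_width: 0.003
grip_force: 0.0
```

Emit:
servo_tool(deltas=[[[0.13, -0.143, 0], [0, 0, 0], 0], [[0.13, -0.143, 0], [0, 0, 0], 0], [[0.13, -0.143, 0], [0, 0, 0], 0], [[0.13, -0.143, 0], [0, 0, 0], 0], [[0.13, -0.143, 0], [0, 0, 0], 0], [[0.13, -0.143, 0], [0, 0, 0], 0], [[0.13, -0.143, 0], [0, 0, 0], 0], [[0.13, -0.143, 0], [0, 0, 0], 0]])

```text
time_s: 1.7
eef_pos: [414.5, 78.9, 231.2]
ee_rot: [0.0, 0.985, 0.172, -0.0]
force: [0.4, -0.6, -0.2]
grip_width: -0.0
grip_force: 0.0
```

Emit:
servo_tool(deltas=[[[0.13, -0.143, 0.06], [0, 0, 0], 0], [[0.13, -0.143, 0.06], [0, 0, 0], 0], [[0.13, -0.143, 0.06], [0, 0, 0], 0], [[0.13, -0.143, 0.06], [0, 0, 0], 0], [[0, 0, 0], [0, 0, 0], 0], [[0, 0, 0], [0, 0, 0], 0]])

```text
time_s: 2.3
eef_pos: [473.1, 220.2, 182.6]
ee_rot: [0.0, 0.985, 0.172, -0.001]
force: [0.7, -0.2, 0.6]
grip_width: 0.0
grip_force: 0.0
```

Run:
```python
from h import *
s=telemetry.sense(); print(s["time_s"],s["eef_pos"],s["ee_rot"],s["joints"],s["force"],s["grip_width"])
im=optics.capture("wrist"); cv2.imwrite("pics/w1.png",im); np.save("w1.npy",np.r_[s["eef_pos"],s["ee_rot"]])
C=cam("wrist",s); hsv=cv2.cvtColor(im,cv2.COLOR_BGR2HSV)
b=cv2.inRange(hsv,(100,120,60),(125,255,255)); cs=max(cv2.findContours(b,cv2.RETR_EXTERNAL,2)[0],key=cv2.contourArea)
print("disc", cv2.fitEllipse(cv2.convexHull(cs)), ray(C,cv2.fitEllipse(cv2.convexHull(cs))[0],50))
for nm,lo,hi,z in [("white",(0,0,150),(180,60,255),68),("orange",(3,100,120),(22,255,255),50)]:
    n,l,st,ce=cv2.connectedComponentsWithStats(cv2.inRange(hsv,lo,hi))
    for i in range(1,n):
        if st[i,4]>60: print(nm,st[i],ce[i].round(1),ray(C,ce[i],z).round(1))
```

```text
2.3 [473.12032519 220.21451807 182.63333537] [ 1.27326616e-04  9.85065852e-01  1.72176065e-01 -8.08898979e-04] [ 2.10981521e-01  3.49908680e-01  1.57849553e+00 -2.06016470e-04
  1.21481474e+00  1.43577309e+00] [ 0.71206001 -0.22308688  0.58295738] 0.00021067621557459995
disc ((281.72137451171875, 143.94964599609375), (138.06459045410156, 140.80728149414062), 174.49571228027344) [523.13975843 238.91683941  50.        ]
white [    0     0   174   420 20148] [ 42.9 261. ] [348.7 412.6  68. ]
white [287   0  47  32 952] [309.6  11.5] [620.7 252.4  68. ]
white [ 142   55   51   51 1485] [166.6  80.2] [540.  339.9  68. ]
white [ 202   57  161  183 7293] [277.3 145.2] [522.6 242.6  68. ]
white [509  60  13  26 168] [514.9  72.5] [636.3  89.   68. ]
white [382  64  36  32 780] [399.   79.8] [601.4 170.5  68. ]
white [253  81  22  40 410] [263.9 100.8] [551.4 264.1  68. ]
white [494  91  42  43 912] [511.9 109.1] [612.5  76.2  68. ]
white [463 114  23  14 143] [474.  120.4] [594.7 100.1  68. ]
white [ 257  128   50   50 1923] [281.7 152. ] [518.5 237.2  68. ]
white [398 230  16  15 101] [405.6 237. ] [484.9 105.7  68. ]
white [412 245  27  24 497] [424.8 256.7] [473.3  80.   68. ]
white [440 244  20   9 106] [449.5 247.7] [489.1  62.9  68. ]
white [543 258  17  14 114] [553.8 264.6] [507.  -37.3  68. ]
white [407 269  11  17  91] [412.4 277.3] [450.1  80.9  68. ]
white [ 461  346   62   21 1089] [492.8 356.2] [395.3 -40.9  68. ]
white [173 348  24  22 157] [185.  357.3] [285.1 260.5  68. ]
white [508 384  52  11 258] [534.3 389.1] [ 372.  -107.2   68. ]
orange [372  60  15  32 164] [380.1  75.7] [602.7 181.2  50. ]
orange [302 101  21  24 119] [312.  112.8] [556.5 223.4  50. ]
```

View pics/w1.png

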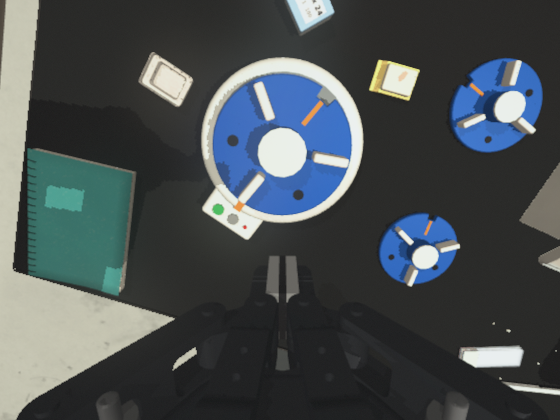

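The wrist view shows the cap at (282,152), the notch at (327,95), fin_2 at (264,101) and the pin tab at (239,207). I'm setting the shut fingertip down on the clockwise side of fin_2, parallel to it.

Emit:
servo_tool(deltas=[[[0.123, 0.0105, 0], [0, 0, 0], 0], [[0.123, 0.0105, 0], [0, 0, 0], 0], [[0.123, 0.0105, 0], [0, 0, 0], 0], [[0.123, 0.0105, 0], [0, 0, 0], 0], [[0, 0, 0.1], [0, 0, -0.055], 0], [[0, 0, 0.1], [0, 0, -0.055], 0], [[0, 0, 0.1], [0, 0, -0.055], 0], [[0, 0, 0.1], [0, 0, -0.055], 0]])

```text
time_s: 3.15
eef_pos: [569.1, 244.0, 103.4]
ee_rot: [0.0, 0.941, 0.339, 0.0]
force: [0.3, -0.6, -0.6]
grip_width: 0.005
grip_force: 0.0
```

Emit:
servo_tool(deltas=[[[0, 0, 0.06], [0, 0, 0], 0], [[0, 0, 0.06], [0, 0, 0], 0], [[0, 0, 0.05], [0, 0, 0], 0], [[0, 0, 0.05], [0, 0, 0], 0], [[0, 0, 0], [0, 0, 0], 0]])

```text
time_s: 3.65
eef_pos: [568.4, 245.1, 58.1]
ee_rot: [-0.0, 0.941, 0.338, -0.001]
force: [-0.5, -0.7, 0.3]
grip_width: -0.0
grip_force: 0.0
```

Run:
```python
from h import *
s=telemetry.sense(); print(s["time_s"],s["eef_pos"],s["ee_rot"],s["force"])
im=optics.capture("wrist"); cv2.imwrite("pics/w2.png",im)
C=cam("wrist",s); print(ray(C,(0,0),50))
```

```text
3.65 [568.41042455 245.13607038  58.10397251] [-1.13753973e-04  9.41126199e-01  3.38054051e-01 -9.61085471e-04] [-0.49325107 -0.72513187  0.25521947]
[588.87003101 416.61083369  50.        ]
```

View pics/w2.png

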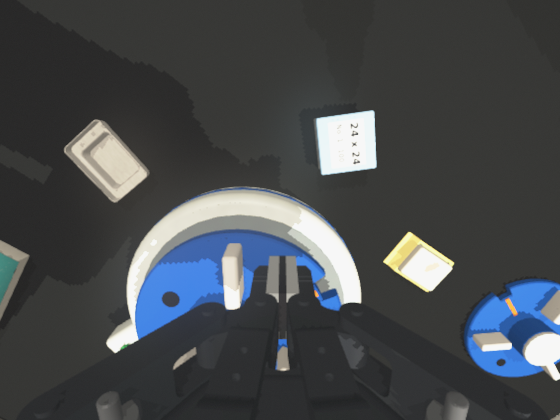

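The fingertip at (283,262) lies clear of fin_2 at (233,275) and parallel to it, with a gap of about 13 mm. I'll close the gap and push round the axis.

Emit:
servo_tool(deltas=[[[0, -0.02, 0], [0, 0, 0], 0], [[0, -0.02, 0], [0, 0, 0], 0], [[0, -0.02, 0], [0, 0, 0], 0], [[0.0056, -0.0223, 0], [0, 0, -0.0667], 0], [[0.0056, -0.0223, 0], [0, 0, -0.0667], 0], [[0.0056, -0.0223, 0], [0, 0, -0.0667], 0], [[0.0056, -0.0223, 0], [0, 0, -0.0667], 0], [[0.0056, -0.0223, 0], [0, 0, -0.0667], 0]])

```text
time_s: 4.5
eef_pos: [547.5, 273.1, 59.8]
ee_rot: [0.0, 0.82, 0.572, 0.001]
force: [0.6, 0.4, -0.0]
grip_width: -0.001
grip_force: 0.5
```

Emit:
servo_tool(deltas=[[[0.0056, -0.0223, 0], [0, 0, -0.0667], 0], [[0.0056, -0.0223, 0], [0, 0, -0.0667], 0], [[0.0056, -0.0223, 0], [0, 0, -0.0667], 0], [[0.0056, -0.0223, 0], [0, 0, -0.0667], 0], [[0.0056, -0.0223, 0], [0, 0, -0.0667], 0], [[0.0056, -0.0223, 0], [0, 0, -0.0667], 0], [[0.0056, -0.0223, 0], [0, 0, -0.0667], 0], [[0.0056, -0.0223, 0], [0, 0, -0.0667], 0]])

```text
time_s: 5.3
eef_pos: [512.6, 281.6, 59.8]
ee_rot: [0.0, 0.516, 0.857, 0.001]
force: [-0.4, 1.8, 0.4]
grip_width: 0.001
grip_force: 0.6
```

Run:
```python
from h import *
s=telemetry.sense(); q=s["ee_rot"]; R=Ro.from_quat(q[[1,2,3,0]]).as_matrix()
print(s["time_s"],s["eef_pos"],"yaw",np.degrees(np.arctan2(R[1,0],R[0,0])),s["force"],s["joints"])
print("centre held", R@[-42,-13,0]+s["eef_pos"])
im=optics.capture("top"); cv2.imwrite("pics/t2.png",cv2.resize(im[190:320,190:350],None,fx=4,fy=4,interpolation=cv2.INTER_CUBIC))
```

```text
5.3 [512.5912648  281.60949596  59.76389944] yaw 117.8565833791486 [-0.44169879  1.83049323  0.38210837] [ 3.02013795e-01  6.22121547e-01  1.50461960e+00  4.46615419e-04
  1.01357805e+00 -1.84411152e-01]
centre held [520.72263389 238.40208565  59.7408658 ]
```

View pics/t2.png

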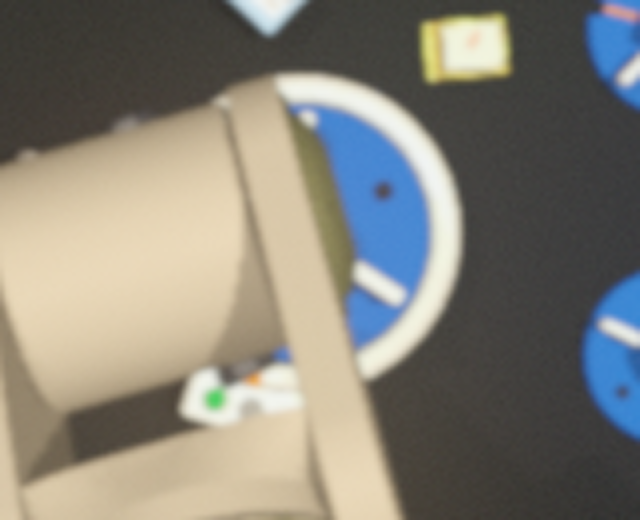

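The rotor is following: one fin is now at (380,283) and a hole at (383,190). I'll carry on for another 96 degrees, staying short of the target.

Emit:
servo_tool(deltas=[[[0.0056, -0.0223, 0], [0, 0, -0.0667], 0], [[0.0056, -0.0223, 0], [0, 0, -0.0667], 0], [[0.0056, -0.0223, 0], [0, 0, -0.0667], 0], [[0.0056, -0.0223, 0], [0, 0, -0.0667], 0], [[0.0056, -0.0223, 0], [0, 0, -0.0667], 0], [[0.0056, -0.0223, 0], [0, 0, -0.0667], 0], [[0.0056, -0.0223, 0], [0, 0, -0.0667], 0], [[0.0056, -0.0223, 0], [0, 0, -0.0667], 0]])

```text
time_s: 6.15
eef_pos: [483.0, 261.2, 59.6]
ee_rot: [0.0, 0.124, 0.992, 0.0]
force: [-0.9, 1.8, 0.5]
grip_width: 0.0
grip_force: 0.8
```

Emit:
servo_tool(deltas=[[[0.0056, -0.0223, 0], [0, 0, -0.0667], 0], [[0.0056, -0.0223, 0], [0, 0, -0.0667], 0], [[0.0056, -0.0223, 0], [0, 0, -0.0667], 0], [[0.0056, -0.0223, 0], [0, 0, -0.0667], 0], [[0.0056, -0.0223, 0], [0, 0, -0.0667], 0], [[0.0056, -0.0223, 0], [0, 0, -0.0667], 0], [[0.0056, -0.0223, 0], [0, 0, -0.0667], 0], [[0.0056, -0.0223, 0], [0, 0, -0.0667], 0]])

```text
time_s: 6.95
eef_pos: [478.0, 225.4, 59.5]
ee_rot: [-0.001, -0.291, 0.957, 0.0]
force: [-1.9, 0.3, 2.1]
grip_width: 0.0
grip_force: 1.2
```

```bash
cat > st.py <<'E'
from h import *
s=telemetry.sense(); q=s["ee_rot"]; R=Ro.from_quat(q[[1,2,3,0]]).as_matrix()
print(s["time_s"],s["eef_pos"],"yaw",np.degrees(np.arctan2(R[1,0],R[0,0])),s["force"],s["joints"].round(2))
print("centre held", R@[-42,-13,0]+s["eef_pos"])
E
python3 st.py
```

```text
6.95 [478.03766523 225.44736191  59.46529255] yaw -146.22066981362548 [-1.9333309   0.26133791  2.06089182] [ 0.22  0.52  1.68  0.    0.94 -1.94]
centre held [520.17536102 237.99376663  59.41710488]
```

Backing off and rising for a clear look at the notch and pin.

Emit:
servo_tool(deltas=[[[0, 0.03, 0], [0, 0, 0], 0], [[0, 0.03, 0], [0, 0, 0], 0], [[0, 0, -0.15], [0, 0, 0], 0], [[-0.1, 0, -0.15], [0, 0, 0], 0], [[-0.125, 0, -0.15], [0, 0, 0], 0], [[-0.125, 0, -0.1], [0, 0, 0], 0], [[-0.125, 0, 0], [0, 0, 0], 0], [[0, 0, 0], [0, 0, 0], 0]])

```text
time_s: 7.75
eef_pos: [552.2, 289.7, 169.4]
ee_rot: [0.001, -0.288, 0.957, 0.0]
force: [-0.6, -0.1, -0.4]
grip_width: -0.001
grip_force: 0.0
```

```bash
cat > look.py <<'E'
import sys
from h import *
exec(open("st.py").read().split("\n",1)[1])
im=optics.capture("wrist"); C=cam("wrist",s); n=sys.argv[1]
c=proj(C,(520,238,50)).astype(int); print("crop centre",c)
x0,y0=max(c[0]-90,0),max(c[1]-90,0); cr=im[y0:y0+180,x0:x0+200]
cv2.imwrite(f"pics/{n}.png",im); cv2.imwrite(f"pics/{n}c.png",cv2.resize(cr,None,fx=3.3,fy=3.3,interpolation=cv2.INTER_CUBIC)); print("off",x0,y0)
hsv=cv2.cvtColor(im,cv2.COLOR_BGR2HSV)
for nm,lo,hi,z in [("white",(0,0,150),(180,60,255),68),("orange",(3,100,120),(22,255,255),50)]:
    k,l,st,ce=cv2.connectedComponentsWithStats(cv2.inRange(hsv,lo,hi))
    for i in range(1,k):
        w=ray(C,ce[i],z)
        if st[i,4]>25 and np.hypot(*(w[:2]-[520,238]))<90: print(nm,st[i],ce[i].round(1),w.round(1),"z76",ray(C,ce[i],76).round(1),"ang",np.degrees(np.arctan2(w[1]-238,w[0]-520)).round(1))
E
python3 look.py w3
```

```text
7.75 [552.19878656 289.74670737 169.37504218] yaw -146.47021766306202 [-0.58966495 -0.09874451 -0.43559862] [ 0.3   0.58  1.26  0.    1.3  -1.86]
centre held [594.39068453 302.10943482 169.45699448]
crop centre [251 141]
off 161 51
white [ 169   31  194  187 8012] [274.1 106. ] [486.4 239.   68. ] z76 [486.4 239.3  76. ] ang 178.2
white [235  63  15  44 456] [242.   84.5] [486.9 211.1  68. ] z76 [486.9 212.3  76. ] ang -140.9
white [ 223  117   52   53 2191] [248.4 143. ] [520.4 237.2  68. ] z76 [519.3 237.5  76. ] ang -65.1
white [280 153  36  23 372] [297.6 164.2] [512.8 278.6  68. ] z76 [511.9 277.5  76. ] ang 100.1
orange [302  75  23  24 211] [313.1  86.2] [456.8 256.2  50. ] z76 [459.8 255.3  76. ] ang 164.0
orange [279 101  26  21 132] [291.  111.1] [482.  252.1  50. ] z76 [482.5 251.6  76. ] ang 159.6
```

View pics/w3c.png

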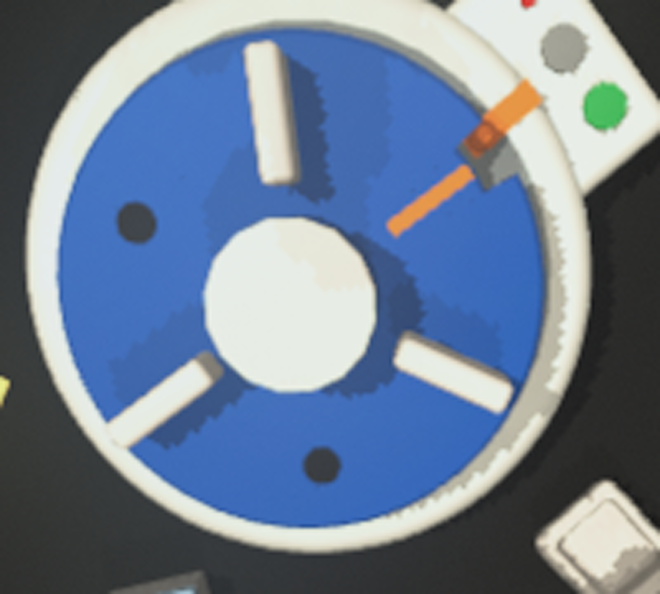

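The crop shows the orange line and notch at (488,165), with the pin at (483,135) at the notch's edge, so about 4.4° more counter-clockwise is needed (notch at 159.1°, pin at 163.5°). I'll go back and push it slowly.

Emit:
servo_tool(deltas=[[[0.125, 0, 0], [0, 0, 0], 0], [[0.125, 0, 0.1], [0, 0, 0], 0], [[0.125, 0, 0.15], [0, 0, 0], 0], [[0.1, 0, 0.15], [0, 0, 0], 0], [[0, 0, 0.15], [0, 0, 0], 0], [[0, -0.02, 0], [0, 0, 0], 0], [[0, -0.02, 0], [0, 0, 0], 0], [[0, 0, 0], [0, 0, 0], 0]])

```text
time_s: 8.6
eef_pos: [477.6, 228.5, 60.9]
ee_rot: [0.001, -0.289, 0.957, -0.0]
force: [-0.1, 0.0, 1.3]
grip_width: 0.004
grip_force: 0.0
```

```bash
python3 st.py
```

```text
8.6 [477.61727626 228.54318828  60.87434755] yaw -146.41211966749785 [-0.11057382  0.02855919  1.2851038 ] [ 0.22  0.52  1.68 -0.    0.94 -1.93]
centre held [519.79653344 240.94864425  60.99651888]
```

Emit:
servo_tool(deltas=[[[0, -0.01, 0], [0, 0, 0], 0], [[0, -0.008, 0], [0, 0, 0], 0], [[0.00125, -0.004, 0], [0, 0, -0.0122], 0], [[0.00125, -0.004, 0], [0, 0, -0.0122], 0], [[0.00125, -0.004, 0], [0, 0, -0.0122], 0], [[0.00125, -0.004, 0], [0, 0, -0.0122], 0], [[0, 0, 0], [0, 0, 0], 0], [[0, 0, 0], [0, 0, 0], 0]])

```text
time_s: 9.4
eef_pos: [479.5, 222.6, 59.5]
ee_rot: [0.0, -0.326, 0.945, 0.0]
force: [-2.2, 2.3, 5.2]
grip_width: 0.0
grip_force: 2.4
```

```bash
python3 st.py
```

```text
9.4 [479.4559917  222.55696337  59.49977855] yaw -141.96649165408442 [-2.18088652  2.27598637  5.23663843] [ 0.21  0.52  1.68  0.    0.94 -2.02]
centre held [520.54690348 238.19463895  59.5082306 ]
```

Emit:
servo_tool(deltas=[[[0, 0.03, 0], [0, 0, 0], 0], [[0, 0.03, 0], [0, 0, 0], 0], [[0, 0, -0.15], [0, 0, 0], 0], [[-0.1, 0, -0.15], [0, 0, 0], 0], [[-0.125, 0, -0.15], [0, 0, 0], 0], [[-0.125, 0, -0.1], [0, 0, 0], 0], [[-0.125, 0, 0], [0, 0, 0], 0], [[0, 0, 0], [0, 0, 0], 0]])

```text
time_s: 10.2
eef_pos: [547.9, 291.8, 169.0]
ee_rot: [0.0, -0.326, 0.945, -0.0]
force: [-0.5, -0.5, -0.5]
grip_width: 0.0
grip_force: 0.0
```

```bash
python3 look.py w4
```

```text
10.2 [547.91006371 291.80588828 168.95060819] yaw -141.91385306474268 [-0.47162395 -0.53564336 -0.4971844 ] [ 0.3   0.57  1.27 -0.    1.29 -1.93]
centre held [588.98657494 307.48129694 168.99289732]
crop centre [251 141]
off 161 51
white [ 169   38  197  180 7973] [275.9 108.8] [487.  238.2  68. ] z76 [487.  238.4  76. ] ang 179.6
white [237  63  15  44 461] [243.9  84.3] [488.1 209.2  68. ] z76 [488.  210.4  76. ] ang -138.0
white [ 223  117   52   53 2204] [248.4 143. ] [520.3 236.8  68. ] z76 [519.2 237.   76. ] ang -76.6
white [280 154  36  24 366] [297.  165.8] [510.7 277.9  68. ] z76 [509.9 276.7  76. ] ang 103.1
orange [304  82  26  22 224] [316.5  92.2] [457.2 255.6  50. ] z76 [460.1 254.5  76. ] ang 164.3
orange [279 103  27  20 135] [292.  112.6] [481.3 249.9  50. ] z76 [481.9 249.3  76. ] ang 162.9
```

View pics/w4c.png

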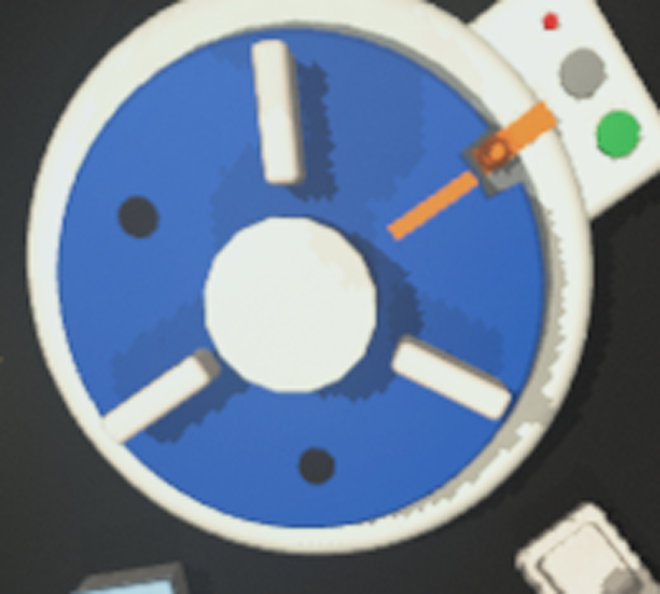

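The pin (493,150) is now inside the notch, but still off the notch middle (about (497,161)) toward the counter-clockwise side. I'll measure the remainder from the line and tab contours.

Run:
```python
from h import *
s=telemetry.sense(); C=cam("wrist",s); im=cv2.imread("pics/w4.png"); hsv=cv2.cvtColor(im,cv2.COLOR_BGR2HSV)
b=cv2.inRange(hsv,(100,120,40),(125,255,255)); b=max(cv2.findContours(b,cv2.RETR_EXTERNAL,2)[0],key=cv2.contourArea)
P=np.array([ray(C,p,50)[:2] for p in b[:,0]]); 
# circle fit on the rim at known radius 62, robust
from scipy.optimize import least_squares
r=least_squares(lambda c:np.hypot(*(P-c[:2]).T)-c[2],[519.5,237.5,62],loss="soft_l1",f_scale=.5); c=r.x[:2]; print("disc",r.x)
o=cv2.inRange(hsv,(8,140,190),(22,255,255)); k,l,st,ce=cv2.connectedComponentsWithStats(o)
for i in range(1,k):
    if st[i,4]<20: continue
    px=np.argwhere(l==i)[:,::-1]
    for z in ((50,) if abs(ce[i][0]-292)<10 else (30,)):
        W=np.array([ray(C,p,z)[:2] for p in px])
        if np.hypot(*(W.mean(0)-c))>90: continue
        v=np.linalg.svd(W-W.mean(0))[2][0]; a=W.mean(0)-c
        print(z,st[i],"r",np.hypot(*a),"ang",np.degrees(np.arctan2(a[1],a[0])),"axis",np.degrees(np.arctan2(v[1],v[0]))%180)
for nm,p,z in [("pin tip crop",(493/3.3+161,150/3.3+51),41)]:
    a=ray(C,p,z)[:2]-c; print(nm,np.hypot(*a),np.degrees(np.arctan2(a[1],a[0])))
```

```text
disc [517.9631445  236.39828802  59.8068201 ]
30 [312  82  17  15 122] r 71.2391846435777 ang 163.34601250605212 axis 161.78194136261465
50 [280 104  25  19 120] r 39.89949967481697 ang 161.5499969195486 axis 162.01922517054666
pin tip crop 59.92512532045155 163.66547947497764
```

About 1.9° remain. One more slow nudge.

Emit:
servo_tool(deltas=[[[0.125, 0, 0], [0, 0, 0], 0], [[0.125, 0, 0.1], [0, 0, 0], 0], [[0.125, 0, 0.15], [0, 0, 0], 0], [[0.1, 0, 0.15], [0, 0, 0], 0], [[0, 0, 0.15], [0, 0, 0], 0], [[0, -0.02, 0], [0, 0, 0], 0], [[0, -0.02, 0], [0, 0, 0], 0], [[0, -0.01, 0], [0, 0, 0], 0]])

```text
time_s: 11.05
eef_pos: [479.4, 223.9, 60.8]
ee_rot: [0.001, -0.326, 0.945, -0.0]
force: [0.1, 0.2, 0.1]
grip_width: -0.001
grip_force: 0.0
```

Emit:
servo_tool(deltas=[[[0, -0.005, 0], [0, 0, 0], 0], [[0, -0.005, 0], [0, 0, 0], 0], [[0.001, -0.0035, 0], [0, 0, -0.0105], 0], [[0.001, -0.0035, 0], [0, 0, -0.0105], 0], [[0, 0, 0], [0, 0, 0], 0], [[0, 0, 0], [0, 0, 0], 0]])

```text
time_s: 11.65
eef_pos: [480.1, 221.5, 59.9]
ee_rot: [0.0, -0.342, 0.94, 0.0]
force: [-2.0, 2.1, 4.9]
grip_width: 0.001
grip_force: 2.6
```

```bash
python3 st.py
```

```text
11.65 [480.09816368 221.51854623  59.93296012] yaw -140.01790888646642 [-2.03475752  2.06233094  4.94529541] [ 0.21  0.52  1.68  0.    0.94 -2.06]
centre held [520.63357981 238.5443678   59.97089862]
```

Emit:
servo_tool(deltas=[[[0, 0.03, 0], [0, 0, 0], 0], [[0, 0.03, 0], [0, 0, 0], 0], [[0, 0, -0.15], [0, 0, 0], 0], [[-0.1, 0, -0.15], [0, 0, 0], 0], [[-0.125, 0, -0.15], [0, 0, 0], 0], [[-0.125, 0, -0.1], [0, 0, 0], 0], [[-0.125, 0, 0], [0, 0, 0], 0], [[0, 0, 0], [0, 0, 0], 0]])

```text
time_s: 12.45
eef_pos: [546.1, 292.8, 169.1]
ee_rot: [0.001, -0.342, 0.94, -0.0]
force: [0.3, -0.5, -0.5]
grip_width: -0.001
grip_force: 0.0
```

```bash
python3 look.py w5
```

```text
12.45 [546.11697255 292.75039545 169.11152761] yaw -139.99961723605244 [ 0.3060143  -0.4945914  -0.49240312] [ 0.3   0.57  1.28  0.    1.29 -1.97]
centre held [586.64694388 309.78915229 169.15831452]
crop centre [252 141]
off 162 51
white [ 169   41  198  177 7952] [276.2 109.8] [487.5 237.8  68. ] z76 [487.5 238.   76. ] ang -179.7
white [238  63  14  44 463] [244.6  84. ] [488.6 208.4  68. ] z76 [488.6 209.6  76. ] ang -136.7
white [ 223  116   52   54 2207] [248.4 142.5] [520.1 236.6  68. ] z76 [518.9 236.8  76. ] ang -87.9
white [279 155  36  24 370] [296.5 165.9] [509.8 277.3  68. ] z76 [509.1 276.2  76. ] ang 104.5
orange [306  84  25  22 220] [318.   94.4] [457.2 255.6  50. ] z76 [460.1 254.3  76. ] ang 164.4
orange [280 103  26  20 133] [292.2 112.8] [481.  248.9  50. ] z76 [481.6 248.3  76. ] ang 164.4
```

View pics/w5c.png

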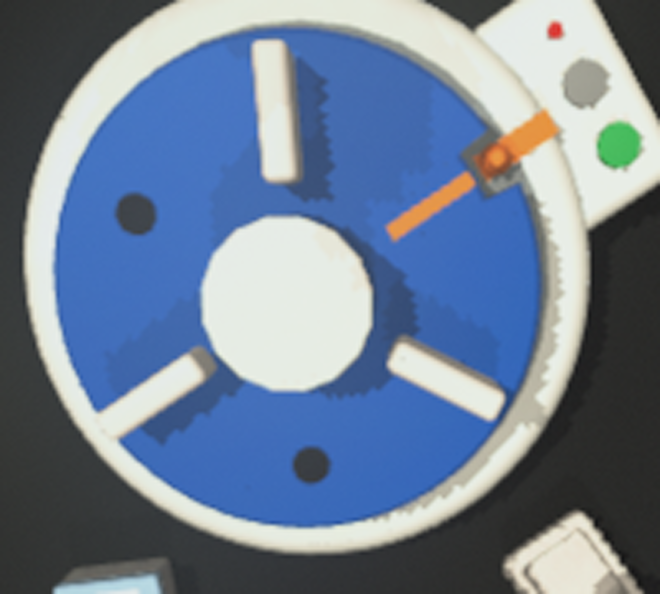

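The notch is now centred on the pin at (496,158), and the line and tab are collinear. Next I'll go over the cap and press.

Emit:
servo_tool(deltas=[[[0.094, -0.0425, 0], [0, 0, 0], 0], [[0.094, -0.0425, 0], [0, 0, 0], 0], [[0.094, -0.0425, 0.05], [0, 0, 0], 0], [[0, 0, 0.15], [0, 0, 0], 0], [[0, 0, 0.15], [0, 0, 0], 0], [[0, 0, 0.07], [0, 0, 0], 0], [[0, 0, 0], [0, 0, 0], 0]])

```text
time_s: 13.2
eef_pos: [516.9, 235.2, 83.7]
ee_rot: [-0.002, -0.341, 0.94, 0.0]
force: [0.1, 0.1, 0.5]
grip_width: 0.005
grip_force: 0.0
```

Emit:
servo_tool(deltas=[[[0, 0, 0.01], [0, 0, 0], 0], [[0, 0, 0.01], [0, 0, 0], 0], [[0, 0, 0.01], [0, 0, 0], 0], [[0, 0, 0.01], [0, 0, 0], 0], [[0, 0, 0.01], [0, 0, 0], 0], [[0, 0, 0], [0, 0, 0], 0]])

```text
time_s: 13.8
eef_pos: [518.3, 235.6, 75.3]
ee_rot: [0.0, -0.341, 0.94, 0.0]
force: [0.2, -0.8, -0.1]
grip_width: -0.001
grip_force: 0.3
```

Emit:
servo_tool(deltas=[[[0, 0, 0.01], [0, 0, 0], 0], [[0, 0, 0.01], [0, 0, 0], 0], [[0, 0, 0.01], [0, 0, 0], 0], [[0, 0, 0], [0, 0, 0], 0]])

```text
time_s: 14.2
eef_pos: [518.4, 235.6, 69.5]
ee_rot: [0.0, -0.341, 0.94, -0.0]
force: [-0.6, 0.0, 3.1]
grip_width: 0.0
grip_force: 1.4
```

Emit:
servo_tool(deltas=[[[0, 0, 0.01], [0, 0, 0], 0], [[0, 0, 0.01], [0, 0, 0], 0], [[0, 0, 0], [0, 0, 0], 0]])

```text
time_s: 14.5
eef_pos: [518.3, 235.6, 65.4]
ee_rot: [0.0, -0.341, 0.94, -0.0]
force: [-0.3, -0.5, 2.3]
grip_width: -0.003
grip_force: 1.4
```

Sliding down freely past the pin. I'll press on until the force rises at the stop.

Emit:
servo_tool(deltas=[[[0, 0, 0.005], [0, 0, 0], 0], [[0, 0, 0.005], [0, 0, 0], 0], [[0, 0, 0], [0, 0, 0], 0]])

```text
time_s: 14.8
eef_pos: [518.4, 235.6, 64.1]
ee_rot: [0.0, -0.341, 0.94, -0.0]
force: [-2.6, -1.3, 9.5]
grip_width: 0.002
grip_force: 4.7
```

Emit:
servo_tool(deltas=[[[0, 0, 0.005], [0, 0, 0], 0], [[0, 0, 0.005], [0, 0, 0], 0], [[0, 0, 0], [0, 0, 0], 0]])

```text
time_s: 15.1
eef_pos: [518.4, 235.6, 64.0]
ee_rot: [0.0, -0.342, 0.94, -0.0]
force: [-10.7, -4.4, 26.3]
grip_width: 0.002
grip_force: 13.5
```

Hard stop at z = 64.0, exactly the home height, with 26 N. Retracting straight up and checking.

Emit:
servo_tool(deltas=[[[0, 0, -0.02], [0, 0, 0], 0], [[0, 0, -0.05], [0, 0, 0], 0], [[0, 0, -0.1], [0, 0, 0], 0], [[-0.09, 0.04, -0.15], [0, 0, 0], 0], [[-0.09, 0.04, -0.15], [0, 0, 0], 0], [[-0.09, 0.04, -0.1], [0, 0, 0], 0], [[0, 0, 0], [0, 0, 0], 0], [[0, 0, 0], [0, 0, 0], 0]])

```text
time_s: 15.9
eef_pos: [543.9, 288.4, 174.6]
ee_rot: [-0.001, -0.342, 0.94, -0.0]
force: [-1.3, -0.2, -0.7]
grip_width: 0.002
grip_force: 0.0
```

```bash
python3 look.py w6; python3 -c "
import cv2,numpy as np
from h import *
b=optics.capture('side')[200:320,230:390]; a=cv2.resize(b,(640,480)); w=cv2.resize(cv2.imread('pics/w6c.png'),None,fx=.0+0.5,fy=.5)
w=cv2.copyMakeBorder(w,0,0,0,0,0); cv2.imwrite('pics/fin.png',np.vstack([np.hstack([cv2.resize(b,(400,300)),cv2.resize(w,(400,360))[:300]])]))"
```

```text
15.9 [543.8860482  288.38112589 174.57369949] yaw -140.0541052819071 [-1.30074821 -0.16472808 -0.74484246] [ 0.3   0.56  1.28 -0.    1.3  -1.97]
centre held [584.43220378 305.38132958 174.52530523]
crop centre [254 146]
off 164 56
white [ 174   49  193  172 8431] [273.2 120.3] [492.5 236.4  68. ] z76 [492.3 236.5  76. ] ang -176.8
white [244  73  12  40 395] [249.6  92.3] [488.3 209.7  68. ] z76 [488.2 210.6  76. ] ang -138.2
white [ 229  122   49   50 1893] [253.1 146.6] [518.4 236.9  68. ] z76 [517.4 236.9  76. ] ang -144.4
white [282 158  33  22 323] [297.8 168.3] [508.7 275.8  68. ] z76 [507.9 274.6  76. ] ang 106.7
orange [307  91  25  21 213] [318.7 100.9] [457.3 255.2  50. ] z76 [459.9 253.6  76. ] ang 164.6
orange [282 110  24  18 116] [293.7 118.5] [481.  248.5  50. ] z76 [481.4 247.5  76. ] ang 164.9
```

View pics/fin.png

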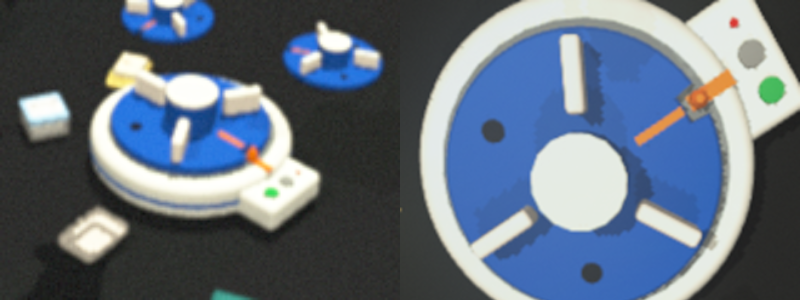

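The rotor sits flush on the housing with the pin through the notch: side view (255,155), wrist view (697,98). The loose things have not moved and the hand is clear, so I'm handing the job in.

```bash
python3 -c "
from rig import ctrl; print(ctrl.finish_job())"
```

```text
the job is handed in; nothing more can be done
None
```

The rotor was pushed round until its notch stood over the pin, then pressed to a firm stop with the cap at z = 64.0 mm, its home height; the hand was withdrawn and the job handed in at about 16 s (no verdict was returned).

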